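Take the keyhole-hung fixture plate down and lay it on the granite

TASK

The aluminium fixture plate hangs by two keyholes on the screws of the sloping board. Without forcing it, take it by its bar handle, slide it up the board until the round holes are over the screw heads, pull it straight off, and set it down gently (no dropping), flat with its handle up, on the middle of the granite plate. Let go of it and leave the other things on the bench where they are.

Things in the scene. Friction and masses are not known exactly. Their poses are not given: they have to be found in the camera images.
- plate_handle (a point): centre of the plate's only handle: a dark straight bar across its middle, 80 mm long, 12 x 12 mm in section, on two legs 72 mm apart, centre 36 mm above the plate's underside, 25 mm free beneath it. x = across the bar (up the board while hung), y = along the bar, z = out of the plate. Best grasped across its 12 mm, fingers along -z: tilted 32 degrees while it hangs.
- plate_centre (a point): centre of the loose aluminium fixture plate, 120 (x) x 150 (y) x 5 mm, about 0.35 kg; axes as for plate_handle, which lies 33.5 mm away along +z. Its underside lies on the board while it hangs. Two keyholes, shown by plate_keyhole.
- plate_keyhole (a point): centre of the round end (octagonal, 22 mm across) of one of the plate's two keyholes, 20 mm along +x and 50 mm along +y from the plate's centre; the other is at -50 mm. A slot 10 mm wide runs on from it 25 mm along +x. The plate starts with the screws at the upper slot ends and must rise 22 mm (give or take 3) up the board for the heads to pass.
- board: grey sloping board, 190 x 190 x 10 mm, fixed, 32 degrees to the horizontal. Origin: centre of its face, 85 mm above the bench; x = up the slope, y = sideways, z = out of the face (32 degrees from vertical). Two fixed screws at x = 32, y = -50 and +50 mm: shank 6 mm thick, head 15 mm wide, its underside 9 mm and top 13 mm off the face.
- granite_top (a point): centre of the top face of the black granite plate, 180 (x) x 220 (y) mm, fixed, 40 mm high; the axes are those of the plate, z up. It stands to the left or to the right of the board.
- ring_gauge: bystander: steel setting ring, 58 mm across, 18 mm high, origin under its centre
- vee_block: bystander: black vee block, 92 x 34 x 52 mm, origin under its centre
Mind the look-alikes: they are no part of the job. Of the things that look like the part that bears plate_handle, the largest one is meant.

How it is judged:
By the outcome, as a careful person would: the job done as asked, in the order asked, and still so for the second after the job is handed in, with the robot touching nothing.
It also fails if it takes over 58 s, if anything falls off the work surface, if the arm or the gripper's body presses on something with over 40 N, if the wrist force passes 120 N, or if a joint passes its speed limit or range.

ROBOT

A 7-joint arm with a two-finger parallel gripper is mounted at the origin on a cart in front of the work surface, level with it; the furniture and walls round the work are solid. World frame = base frame: x ahead of the robot, y to its left, z up, the work surface at z = 0. Lengths are in m, angles in degrees, forces in N, time in s.
With the tool pointing down it reaches from about 0.4 to 0.85 m from the base axis. Payload 4.4 kg.
Tool frame: the origin (TCP) lies on the centre line of the jaws, within the pads' length; the fingertips stand 11 mm ahead of it and the grasp point (between the pads) lies 8 mm behind it; z points along the fingers, y is the direction in which the jaws open and shut (so a half turn about z gives the same grasp; the last joint's range is limited). The gripper opens to 94 mm and grips with 3 to 60 N. Pads are 16 mm wide; open, the fingers measure 119 mm over their backs; the gripper's body (75 mm by 177 mm) begins 78 mm behind the grasp point.
Start: joints at [72.777, 36.005, 2.206, 86.941, -1.547, 57.084, -1.146], TCP at [0.151, -0.632, 0.216] pointing down, gripper open.
Joint ranges: [-175.42, 175.42], [-21.48, 121.26], [-71.46, 75.88], [10.55, 141.38], [-63.04, 243.04], [13.31, 113.54], [-168.57, 168.57]. Speed limits (degrees/s): [147.25, 147.25, 180, 180, 180, 180, 180].

INTERFACE

Orientations are given as a 3x3 rotation matrix whose columns are the frame's x, y, z axes.
In Python, from plant import sensors, cams, job gives the robot as it stands.
- The arm moves only by the tool servo_tool, never from a script. Its argument "targets" is a list of rows, each a list of 7 numbers: the opening, from 0 (shut) to 1 (fully open), then the shift along the tool's x, y, z in mm, then the turn, a rotation vector about the tool's x, y, z in degrees. In form: [[fingers, tx, ty, tz, ax, ay, az], ...]. A call has 1 to 8 rows; each row shifts and turns the pose as measured when the row begins, along the tool's axes as they then stand; what a row does not reach is not made up. A row lasts 1/8 s, in which the tool goes at most 62.5 mm and 10.7 degrees, less where a joint would pass 70% of its speed; a pose out of reach is approached as far as the arm can. A call is refused whole if a number of a shift passes 62.5 or a number of a turn 10.7, either way. A call with a gripper value outside its range is refused whole. The fingers move at their own pace and stop on an object; "grip_force" is the grip in N (left out, the last holds). Time passes only in rows, so rows that do not move let the fingers close. It gives the time, the measured TCP pose, the force and the opening at its end, in the units of the state.
- sensors.read_state(): the state, without advancing time (a new reading comes with each control period).
- cams.snapshot(name): name is "scene" or "top" or "wrist"; returns a dict with "color" (384x512x3 uint8, red, green, blue), "intrinsics" (3x3 intrinsics, pixels), "view" (4x4, takes a point from world to camera coordinates). Camera axes: x right, y down, z forward; pixel columns grow to the right and rows downward; lengths in m; the calibration is good to about 2 mm. The wrist camera is an equidistant fisheye: a pixel r from the principal point sees the ray r / f radians off the axis. A picture is of the moment at which its call begins. There is no depth.
- job.job_done(): hands the job in, once; it reports no verdict.
The state is a dict: "t": time; "joint_pos": joint angles; "joint_velocities": joint speeds; "joint_torque": joint torques, N m; "tcp_pos": TCP position; "ee_rot": TCP orientation; "contact_force": force on the tool from outside, world axes, zero at the start; "torque": the same for the moment, N m; "gripper_width": finger opening in m.
Only numpy, scipy, OpenCV 4.12 (cv2) and the standard library are available. Lean on these libraries where they do the work, as an engineer would, in place of code of your own. Each camera call takes 0.05 s, during which the arm holds its last target.

## Working session

There is one attempt and no reset: what is moved stays moved. The work goes in short steps, Python scripts to look and compute and a tool call to move; the robot and the scene stay as the last step left them, time stands still between calls to the robot, and variables do not carry over. Pictures are saved under pics/ and viewed, and the job is handed in when it is done.

Besides the shell and the picture viewer there is one more tool, called after "Call:" by a JSON object that holds its "api" and its "payload", one argument or row to a line. servo_tool: Moves the arm, as the interface text tells. Its arguments: {"type":"object","properties":{"targets":{"type":"array"},"grip_force":{"type":"number"}},"required":["targets"]}

```bash
ls; mkdir -p pics
cat > h.py <<'E'
import numpy as np, cv2
from plant import sensors, cams, job
def snap(n,f):
    s=cams.snapshot(n); cv2.imwrite('pics/'+f,cv2.cvtColor(s['color'],cv2.COLOR_RGB2BGR)); return s
def proj(s,P):
    K=np.array(s['intrinsics']);V=np.array(s['view']);P=np.atleast_2d(P)
    c=(V[:3,:3]@P.T).T+V[:3,3]; return np.c_[K[0,0]*c[:,0]/c[:,2]+K[0,2],K[1,1]*c[:,1]/c[:,2]+K[1,2]]
def ray(s,u,v):
    K=np.array(s['intrinsics']);V=np.array(s['view']);R=V[:3,:3]
    d=R.T@np.array([(u-K[0,2])/K[0,0],(v-K[1,2])/K[1,1],1]); return -R.T@V[:3,3],d/np.linalg.norm(d)
def onz(s,u,v,z):
    o,d=ray(s,u,v); return o+d*(z-o[2])/d[2]
E
python3 - <<'E'
from h import *
import pickle
d={}
for n in ['scene','top','wrist']:
    d[n]=snap(n,n+'1.png'); print(n,d[n]['intrinsics'],d[n]['view'])
pickle.dump(d,open('s1.pkl','wb'))
print(sensors.read_state())
E
```

```text
pics
scene [[460.69946261   0.         248.74119958]
 [  0.         460.69946261 193.68818665]
 [  0.           0.           1.        ]] [[-0.70054317 -0.71335676 -0.01901052  0.29968404]
 [-0.39571933  0.41050423 -0.8215184   0.32205224]
 [ 0.59383961 -0.56798627 -0.569865    1.21354214]
 [ 0.          0.          0.          1.        ]]
top [[456.5081697    0.         251.46023788]
 [  0.         456.5081697  190.00219489]
 [  0.           0.           1.        ]] [[-0.11387591 -0.99341567  0.01255357 -0.02559798]
 [-0.87824174  0.09475013 -0.46873644  0.47927591]
 [ 0.46446067 -0.06440286 -0.88324886  1.81579822]
 [ 0.          0.          0.          1.        ]]
wrist [[297.31863964   0.         257.28384799]
 [  0.         297.31863964 195.32455644]
 [  0.           0.           1.        ]] [[ 0.23317705 -0.97243323 -0.0014424  -0.64939041]
 [-0.94320401 -0.2265287   0.24300401 -0.02453229]
 [-0.23663191 -0.05530248 -0.97002421  0.39057114]
 [ 0.          0.          0.          1.        ]]
{'t': 0.15, 'joint_pos': array([72.77714784, 36.04502831,  2.20438286, 86.97917592, -1.54554031,
       57.08405743, -1.14530863]), 'joint_velocities': array([ 0.10477202, -0.13642101, -0.03537758, -0.20235314,  0.00084644,
       -0.05902947, -0.04605731]), 'joint_torque': array([ 1.46503422e-03, -5.50087237e+01,  1.14474311e+00, -1.86816019e+01,
       -5.22386224e-02,  2.09096982e-02,  8.25579605e-05]), 'tcp_pos': array([ 0.15112367, -0.63171764,  0.21580567]), 'ee_rot': array([[ 9.72560704e-01,  2.32648986e-01, -3.56730930e-04],
       [ 2.32649256e-01, -9.72559803e-01,  1.32380617e-03],
       [-3.89600001e-05, -1.37047505e-03, -9.99999060e-01]]), 'contact_force': array([ 0.16842689,  0.37621218, -0.42431776]), 'torque': array([-0.00200103,  0.00229639,  0.01748258]), 'gripper_width': 0.09412997784951216}
```

View pics/scene1.png

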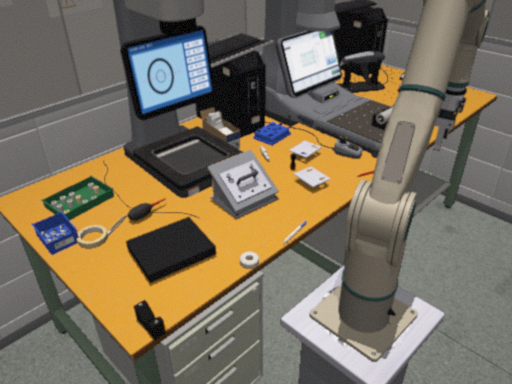

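View pics/top1.png

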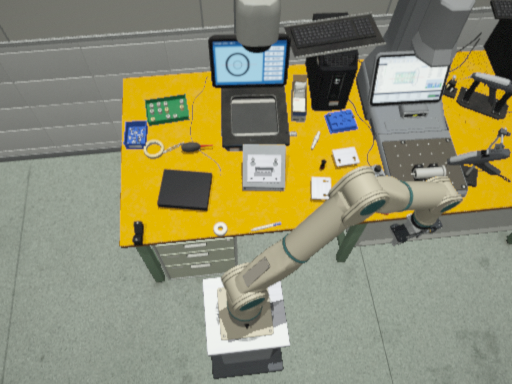

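View pics/wrist1.png

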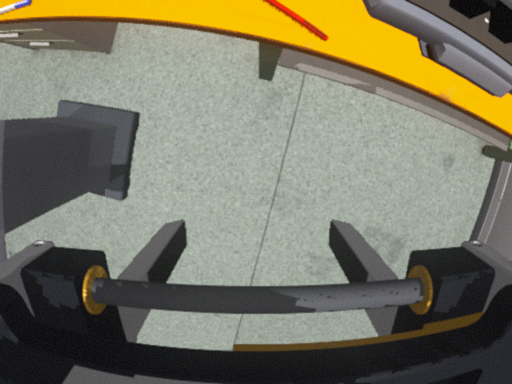

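Run:
```python
import cv2
a=cv2.imread('pics/top1.png')[135:220,145:345]; b=cv2.imread('pics/scene1.png')[140:220,190:340]
cv2.imwrite('pics/topz.png',cv2.resize(a,None,fx=4,fy=4,interpolation=cv2.INTER_CUBIC))
cv2.imwrite('pics/scz.png',cv2.resize(b,None,fx=5,fy=5,interpolation=cv2.INTER_CUBIC))
```

```text
(no output)
```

View pics/topz.png

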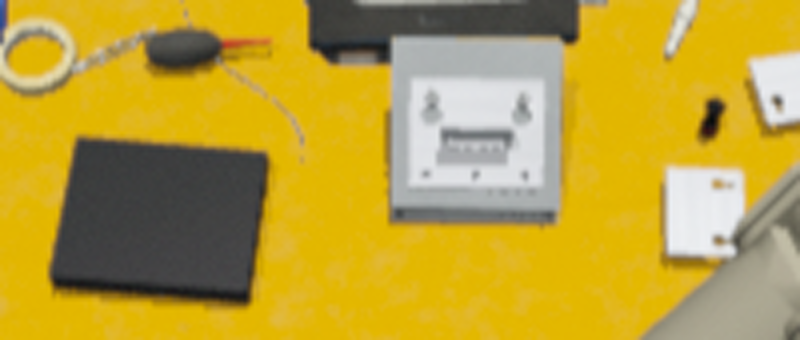

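View pics/scz.png

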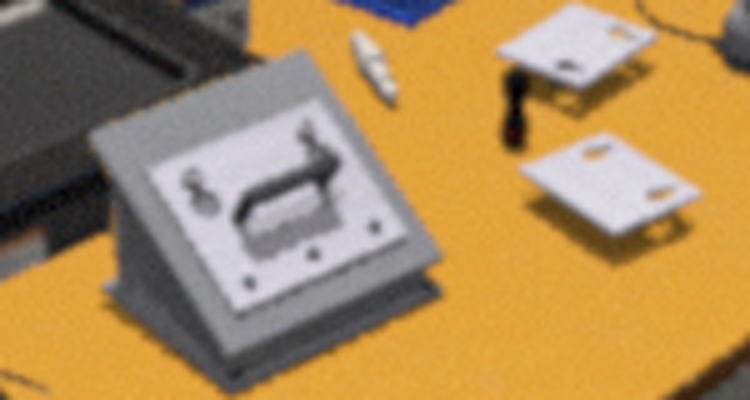

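```bash
python3 - <<'E'
import cv2
b=cv2.imread('pics/scene1.png')[205:290,110:270]
cv2.imwrite('pics/scg.png',cv2.resize(b,None,fx=5,fy=5,interpolation=cv2.INTER_CUBIC))
E
cat > fit.py <<'E'
from h import *
import pickle
from scipy.optimize import least_squares
d=pickle.load(open('s1.pkl','rb')); T,S=d['top'],d['scene']
c,s=np.cos(np.radians(32)),np.sin(np.radians(32))
def boardR(yaw):
    y=np.radians(yaw); Rz=np.array([[np.cos(y),-np.sin(y),0],[np.sin(y),np.cos(y),0],[0,0,1]])
    return Rz@np.array([[c,0,-s],[0,1,0],[s,0,c]])
tp=lambda L:np.array(L)/4+[145,135]
sp=lambda L:np.array(L)/5+[190,140]
C=np.array([[.095,.095,0],[.095,-.095,0],[-.095,-.095,0],[-.095,.095,0]])
bt=tp([[391,38],[562,40],[555,212],[391,209]]); bs=sp([[92,132],[305,50],[440,258],[228,352]])
def bp(p): return (boardR(p[2])@C.T).T+[p[0],p[1],.085]
f=lambda p:np.r_[(proj(T,bp(p))-bt).ravel(),(proj(S,bp(p))-bs).ravel()]
r=least_squares(f,[.6,0,0]); print(r.x,r.fun.round(1))
E
python3 fit.py
```

```text
[ 0.60569234 -0.15114842 -7.4002543 ] [ 0.5 -0.4  0.6 -0.   1.2 -0.3 -0.3 -0.4 -1.3  0.4 -0.1 -0.3  0.9  0.4
 -0.2  1.7]
```

View pics/scg.png

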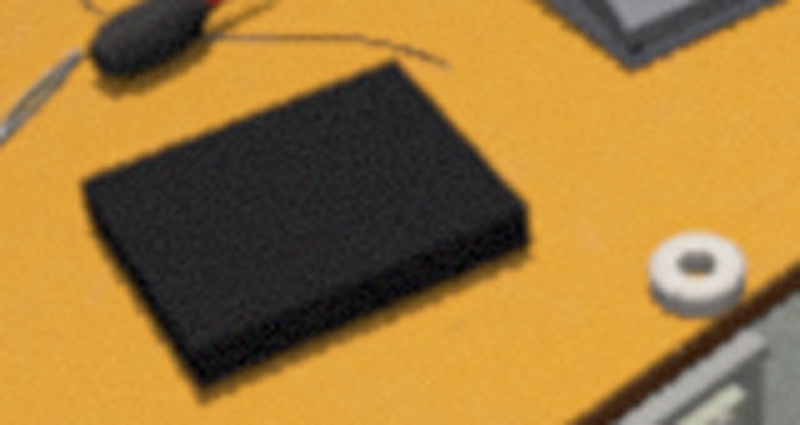

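```bash
cat >> fit.py <<'E'
R=boardR(r.x[2]); o=np.array([r.x[0],r.x[1],.085]); B=lambda P:(R@np.atleast_2d(P).T).T+o
H=B([[-.01,.04,.036],[-.01,-.04,.036],[-.01,0,.036]]); print('handle',H[2].round(4),'len',R.round(4).tolist())
print('bar pred top crop',((proj(T,H)-[145,135])*4).round(),'scene crop',((proj(S,H)-[190,140])*5).round())
Pc=B(np.array([[.06,.075,.005],[.06,-.075,.005],[-.06,-.075,.005],[-.06,.075,.005]])+[-.01,0,0])
print('plate pred',((proj(T,Pc)-[145,135])*4).round().tolist(),((proj(S,Pc)-[190,140])*5).round().tolist())
G=np.array([[.09,.11,0],[.09,-.11,0],[-.09,-.11,0],[-.09,.11,0]])
gt=tp([[78,139],[268,154],[250,290],[52,277]]); gs=np.array([[84,184],[396,62],[526,208],[203,348]])/5+[110,205]
def gp(p):
    y=np.radians(p[2]);Q=np.array([[np.cos(y),-np.sin(y),0],[np.sin(y),np.cos(y),0],[0,0,1]]);return (Q@G.T).T+[p[0],p[1],.04]
f=lambda p:np.r_[(proj(T,gp(p))-gt).ravel(),(proj(S,gp(p))-gs).ravel()]
g=least_squares(f,[.6,.15,0]); print('granite',g.x,g.fun.round(1))
E
python3 fit.py
```

```text
[ 0.60569234 -0.15114842 -7.4002543 ] [ 0.5 -0.4  0.6 -0.   1.2 -0.3 -0.3 -0.4 -1.3  0.4 -0.1 -0.3  0.9  0.4
 -0.2  1.7]
handle [ 0.5784 -0.1476  0.1102] len [[0.841, 0.1288, -0.5255], [-0.1092, 0.9917, 0.0683], [0.5299, 0.0, 0.848]]
bar pred top crop [[441. 133.]
 [514. 134.]
 [478. 134.]] scene crop [[243. 204.]
 [336. 164.]
 [290. 184.]]
plate pred [[410.0, 78.0], [546.0, 80.0], [543.0, 188.0], [408.0, 186.0]] [[144.0, 173.0], [317.0, 103.0], [406.0, 238.0], [234.0, 316.0]]
granite [  0.55606568   0.20491473 -10.76816345] [-0.1 -0.8  0.6 -1.1  0.4  0.6 -0.4  0.2 -1.  -0.1  0.2 -0.9  2.  -0.3
 -1.   1.5]
```

```bash
cat > plan.py <<'E'
from h import *
from scipy.spatial.transform import Rotation as Ro, Slerp
def plan(p1,R1,N,arc=False,fing=1,p0=None,R0=None):
    st=sensors.read_state()
    if p0 is None: p0,R0=np.array(st['tcp_pos']),np.array(st['ee_rot'])
    sl=Slerp([0,1],Ro.from_matrix([R0,R1]))
    def pos(t):
        if not arc: return p0+(p1-p0)*t
        a0,a1=np.arctan2(p0[1],p0[0]),np.arctan2(p1[1],p1[0]);r0,r1=np.hypot(*p0[:2]),np.hypot(*p1[:2])
        a=a0+(a1-a0)*t;q=r0+(r1-r0)*t;return np.array([q*np.cos(a),q*np.sin(a),p0[2]+(p1[2]-p0[2])*t])
    for i in range(N):
        A,Bm=sl(i/N).as_matrix(),sl((i+1)/N).as_matrix()
        t=A.T@(pos((i+1)/N)-pos(i/N))*1000; w=np.degrees(Ro.from_matrix(A.T@Bm).as_rotvec())
        print([fing]+t.round(1).tolist()+w.round(2).tolist())
E
cat > tg.py <<'E'
from plan import *
import contextlib,io
with contextlib.redirect_stdout(io.StringIO()):
    from fit import R as RB,o as oB,B,g
Rg=np.c_[RB[:,1],RB[:,0],-RB[:,2]]   # tool in grasp
hand=B([[-.01,0,.036]])[0]
E
python3 - <<'E'
from tg import *
pre=hand+Rg[:,2]*(.008-.10)
print(pre,np.linalg.det(Rg))
plan(pre+[0,0,.05],Rg,14,arc=True)
E
```

```text
[ 0.53001781 -0.14131968  0.18825096] 0.9999999999999999
[1, 49.3, -9.1, -1.6, -2.0, 1.37, -4.8]
[1, 48.8, -8.7, -0.8, -2.0, 1.37, -4.8]
[1, 48.3, -8.3, -0.2, -2.0, 1.37, -4.8]
[1, 47.9, -8.0, 0.3, -2.0, 1.37, -4.8]
[1, 47.4, -7.6, 0.6, -2.0, 1.37, -4.8]
[1, 46.9, -7.2, 0.8, -2.0, 1.37, -4.8]
[1, 46.4, -6.8, 0.8, -2.0, 1.37, -4.8]
[1, 45.9, -6.4, 0.7, -2.0, 1.37, -4.8]
[1, 45.4, -5.9, 0.4, -2.0, 1.37, -4.8]
[1, 44.9, -5.4, 0.1, -2.0, 1.37, -4.8]
[1, 44.4, -4.9, -0.4, -2.0, 1.37, -4.8]
[1, 43.9, -4.2, -1.0, -2.0, 1.37, -4.8]
[1, 43.4, -3.5, -1.6, -2.0, 1.37, -4.8]
[1, 42.9, -2.8, -2.3, -2.0, 1.37, -4.8]
```

Call:
{"api": "servo_tool", "payload": {
  "targets": [
    [0.6, 0, 0, -30, 0, 0, 0],
    [0.6, 0, 0, -40, 0, 0, 0],
    [0.6, 30, -6, -10, 0, 0, -3],
    [0.6, 45, -9, 0, -1, 0.7, -4.8],
    [0.6, 48, -9, 0, -2, 1.4, -4.8],
    [0.6, 48, -8, 0, -2, 1.4, -4.8],
    [0.6, 48, -8, 0, -2, 1.4, -4.8],
    [0.6, 48, -8, 0, -2, 1.4, -4.8]
  ]
}}

```text
t: 1.15
tcp_pos: [0.3737, -0.4741, 0.3003]
ee_rot: [[0.749, 0.64, 0.172], [0.658, -0.749, -0.079], [0.079, 0.172, -0.982]]
contact_force: [0.6, -0.3, 0.4]
gripper_width: 0.0559
```

Run:
```python
from tg import *
pre=hand+Rg[:,2]*(.008-.10)
plan(pre+[0,0,.03],Rg,8,arc=True)
```

```text
[1, 47.3, -8.6, 12.7, -2.43, 1.35, -5.03]
[1, 46.8, -8.7, 12.6, -2.43, 1.35, -5.03]
[1, 46.3, -8.9, 12.3, -2.43, 1.35, -5.03]
[1, 45.8, -9.0, 11.8, -2.43, 1.35, -5.03]
[1, 45.4, -9.0, 11.2, -2.43, 1.35, -5.03]
[1, 45.1, -8.9, 10.4, -2.43, 1.35, -5.03]
[1, 44.8, -8.7, 9.4, -2.43, 1.35, -5.03]
[1, 44.5, -8.3, 8.3, -2.43, 1.35, -5.03]
```

Call:
{"api": "servo_tool", "payload": {
  "targets": [
    [0.6, 47, -9, 8, -2.4, 1.3, -5],
    [0.6, 47, -9, 8, -2.4, 1.3, -5],
    [0.6, 46, -9, 8, -2.4, 1.3, -5],
    [0.6, 46, -9, 8, -2.4, 1.3, -5],
    [0.6, 45, -9, 8, -2.4, 1.3, -5],
    [0.6, 40, -9, 8, -2.4, 1.3, -5],
    [0.6, 25, -5, 5, -1.5, 0.8, -3],
    [0.6, 0, 0, 0, 0, 0, 0]
  ]
}}

```text
t: 2.15
tcp_pos: [0.5039, -0.2084, 0.2506]
ee_rot: [[0.26, 0.86, 0.439], [0.965, -0.246, -0.091], [0.03, 0.447, -0.894]]
contact_force: [-0.0, -1.4, 0.4]
gripper_width: 0.0564
```

Run:
```python
from tg import *
pre=hand+Rg[:,2]*(.008-.10)
plan(pre,Rg,5)
```

```text
[1, 13.9, -4.4, 12.2, -1.06, 0.45, -1.51]
[1, 13.9, -4.2, 12.2, -1.06, 0.45, -1.51]
[1, 14.0, -4.1, 12.3, -1.06, 0.45, -1.51]
[1, 14.0, -4.0, 12.3, -1.06, 0.45, -1.51]
[1, 14.0, -3.8, 12.4, -1.06, 0.45, -1.51]
```

Call:
{"api": "servo_tool", "payload": {
  "targets": [
    [0.6, 14, -4, 12, -1.1, 0.4, -1.5],
    [0.6, 14, -4, 12, -1.1, 0.4, -1.5],
    [0.6, 14, -4, 12, -1.1, 0.4, -1.5],
    [0.6, 14, -4, 12, -1.1, 0.4, -1.5],
    [0.6, 14, -4, 12, -1.1, 0.4, -1.5],
    [0.6, 0, 0, 0, 0, 0, 0]
  ]
}}

```text
t: 2.9
tcp_pos: [0.5159, -0.1714, 0.1999]
ee_rot: [[0.188, 0.857, 0.48], [0.982, -0.16, -0.099], [-0.008, 0.49, -0.872]]
contact_force: [0.3, 0.1, 0.3]
gripper_width: 0.0565
```

Run:
```python
from tg import *
import pickle
pre=hand+Rg[:,2]*(.008-.10)
plan(pre,Rg,1)
d={n:snap(n,n+'2.png') for n in ['wrist','scene']}
s=d['wrist']; print(s['intrinsics'],s['view']); pickle.dump(d,open('s2.pkl','wb'))
a=cv2.imread('pics/wrist2.png'); cv2.imwrite('pics/w2z.png',cv2.resize(a,None,fx=1.5,fy=1.5,interpolation=cv2.INTER_CUBIC))
```

```text
[1, 32.3, 1.6, 13.9, -2.66, 2.15, -2.7]
[[297.31863964   0.         257.28384799]
 [  0.         297.31863964 195.32455644]
 [  0.           0.           1.        ]] [[ 0.8566327  -0.15904333  0.49080102 -0.56824824]
 [-0.29860146 -0.92861427  0.22025599 -0.02137822]
 [ 0.42073459 -0.33523239 -0.84297192  0.07390479]
 [ 0.          0.          0.          1.        ]]
```

View pics/w2z.png

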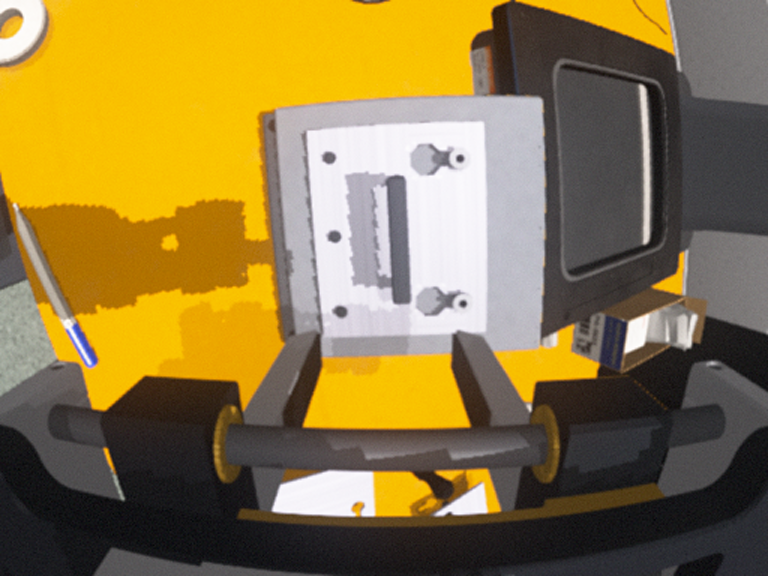

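View pics/scene2.png

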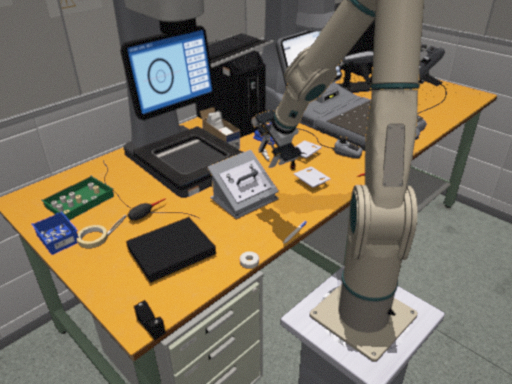

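```bash
cat > wfit.py <<'E'
from tg import *
import pickle, fit
from scipy.optimize import least_squares
def projf(s,P):
    K=np.array(s['intrinsics']);V=np.array(s['view']);c=(V[:3,:3]@np.atleast_2d(P).T).T+V[:3,3]
    return cv2.fisheye.projectPoints(c[None].astype(float),np.zeros(3),np.zeros(3),K,np.zeros(4))[0][0]
E
python3 - <<'E'
from wfit import *
s=pickle.load(open('s2.pkl','rb'))['wrist']
L=np.array([[.032,.05,.013],[.032,-.05,.013],[-.01,.04,.042],[-.01,-.04,.042],[.095,.095,0],[-.095,.095,0],[.05,.075,.005],[-.07,.075,.005],[.05,-.075,.005]])
m=np.array([[460,158],[462,303],[397,177],[401,303],[543,97],[276,107],[484,122],[307,130],[486,331]])/1.5
f=lambda p:(projf(s,(fit.boardR(p[2])@L.T).T+[p[0],p[1],.085])-m).ravel()
p0=np.array([oB[0],oB[1],fit.r.x[2]])
print(f(p0).reshape(-1,2).round(1).tolist())
r=least_squares(f,p0);print(r.x,r.fun.reshape(-1,2).round(1).tolist())
E
```

```text
[[-3.1, -0.5], [-2.7, 0.4], [-4.4, -1.1], [-3.2, 1.1], [-2.2, -1.4], [-5.6, -0.7], [-3.2, -0.8], [-3.5, -0.5], [-3.4, 0.6]]
[ 0.6098846  -0.15231528 -7.47599154] [[0.4, 0.2], [0.4, 0.2], [-0.2, -0.7], [0.6, 0.8], [0.6, -0.3], [-1.5, -0.4], [0.1, 0.1], [0.6, -0.1], [-0.6, 0.3]]
```

```bash
cat >> wfit.py <<'E'
BP=[.6090,-.1520,-7.46]
def setup(p):
    R=fit.boardR(p[2]); return R,np.array([p[0],p[1],.085]),np.c_[R[:,1],R[:,0],-R[:,2]]
E
python3 - <<'E'
from wfit import *
R,o,Rg=setup(BP); hand=R@[-.01,0,.036]+o
plan(hand+Rg[:,2]*(.008-.06),Rg,4); print(hand)
E
```

```text
[1, 8.6, 1.3, 14.0, -0.64, 0.55, -0.69]
[1, 8.5, 1.2, 14.1, -0.64, 0.55, -0.69]
[1, 8.3, 1.2, 14.2, -0.64, 0.55, -0.69]
[1, 8.2, 1.1, 14.3, -0.64, 0.55, -0.69]
[ 0.58167568 -0.14842209  0.11023054]
```

Call:
{"api": "servo_tool", "payload": {
  "targets": [
    [0.5, 9, 1, 12, -0.7, 0.6, -0.7],
    [0.5, 9, 1, 12, -0.7, 0.6, -0.7],
    [0.5, 9, 1, 12, -0.7, 0.6, -0.7],
    [0.5, 9, 1, 12, -0.7, 0.6, -0.7],
    [0.5, 0, 0, 0, 0, 0, 0],
    [0.5, 0, 0, 0, 0, 0, 0]
  ]
}}

```text
t: 3.75
tcp_pos: [0.5501, -0.1513, 0.1627]
ee_rot: [[0.145, 0.838, 0.525], [0.989, -0.12, -0.083], [-0.006, 0.532, -0.847]]
contact_force: [1.0, 0.0, 0.1]
gripper_width: 0.0469
```

Run:
```python
from wfit import *
R,o,Rg=setup(BP); hand=R@[-.01,0,.036]+o
plan(hand+Rg[:,2]*(.008-.06),Rg,1); print(hand)
d={n:snap(n,n+'3.png') for n in ['wrist','top']}
pickle.dump(d,open('s3.pkl','wb'))
a=cv2.imread('pics/wrist3.png'); cv2.imwrite('pics/w3z.png',cv2.resize(a,None,fx=1.5,fy=1.5,interpolation=cv2.INTER_CUBIC))
```

```text
[1, 7.1, -1.6, 8.8, 0.12, 0.78, -0.56]
[ 0.58167568 -0.14842209  0.11023054]
```

View pics/w3z.png

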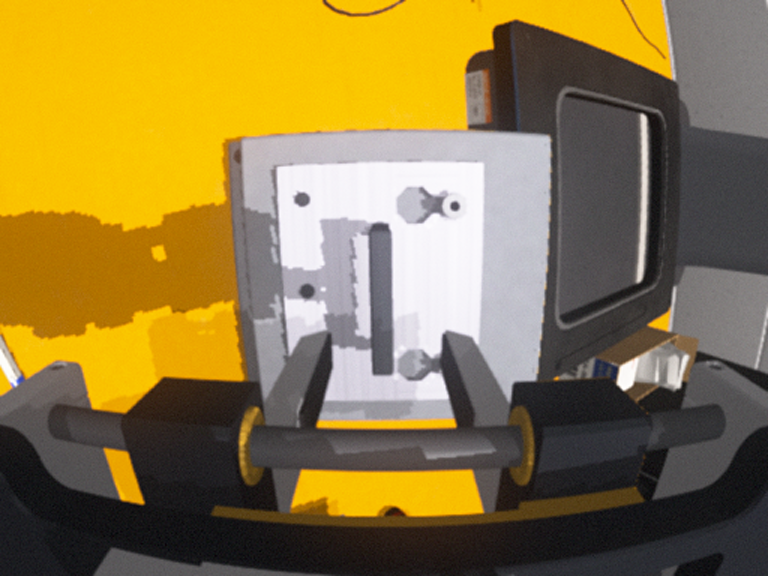

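Run:
```python
import cv2
a=cv2.imread('pics/wrist3.png')[80:280,140:380]; cv2.imwrite('pics/w3q.png',cv2.resize(a,None,fx=3.3,fy=3,interpolation=cv2.INTER_CUBIC))
from wfit import *
s=pickle.load(open('s3.pkl','rb'))['wrist']
L=np.array([[.032,.05,.013],[-.01,.04,.042],[-.01,-.04,.042],[.095,.095,0],[-.095,.095,0],[.05,.075,.005],[-.07,.075,.005]])
m=np.array([[455,205],[381,227],[382,374],[550,134],[240,138],[484,163],[276,165]])/1.5
f=lambda p:(projf(s,(fit.boardR(p[2])@L.T).T+[p[0],p[1],.085])-m).ravel()
p0=np.array(BP)
print(f(p0).reshape(-1,2).round(1).tolist())
r=least_squares(f,p0);print(r.x,r.fun.reshape(-1,2).round(1).tolist())
```

```text
[[-0.4, 0.4], [-0.9, 1.5], [-0.3, 1.4], [1.3, 0.2], [-1.0, -1.7], [-0.7, -0.2], [0.6, 0.1]]
[ 0.60958308 -0.15182451 -7.23037712] [[-0.0, -0.0], [-0.5, 1.3], [0.4, 1.0], [1.4, -0.4], [-0.8, -1.7], [-0.5, -0.6], [0.9, 0.1]]
```

View pics/w3q.png

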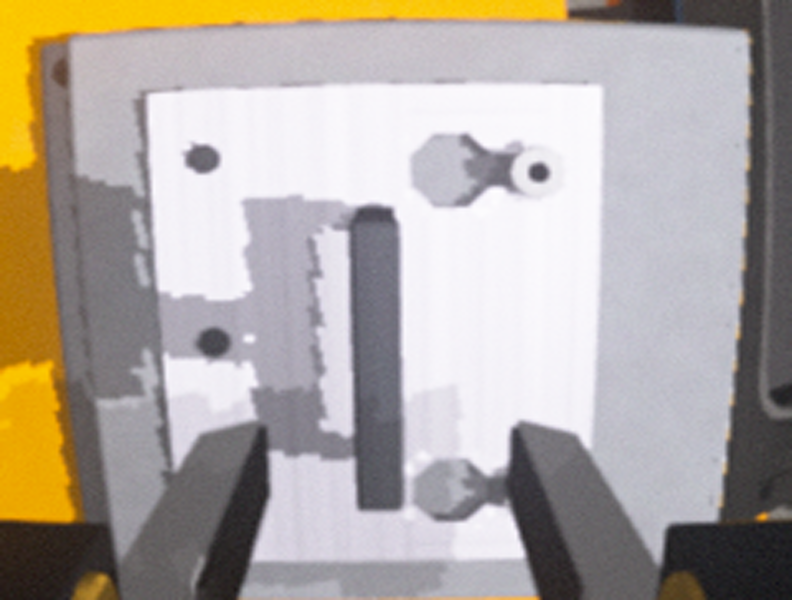

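```bash
sed -i 's/^BP=.*/BP=[.6095,-.1520,-7.3]/' wfit.py
python3 - <<'E'
from wfit import *
R,o,Rg=setup(BP); hand=R@[-.01,0,.036]+o
plan(hand+Rg[:,2]*(.008-.06),Rg,2);plan(hand+Rg[:,2]*(.008-.02),Rg,1)
E
```

```text
[1, 3.4, -0.7, 4.6, 0.08, 0.43, -0.33]
[1, 3.4, -0.7, 4.6, 0.08, 0.43, -0.33]
[1, 7.4, -1.6, 49.2, 0.17, 0.86, -0.65]
```

Call:
{"api": "servo_tool", "payload": {
  "targets": [
    [0.5, 4, -0.8, 5, 0.1, 0.5, -0.4],
    [0.5, 4, -0.8, 5, 0.1, 0.5, -0.4],
    [0.5, 0, 0, 10, 0, 0, 0],
    [0.5, 0, 0, 10, 0, 0, 0],
    [0.5, 0, 0, 0, 0, 0, 0],
    [0.5, 0, 0, 0, 0, 0, 0]
  ]
}}

```text
t: 4.6
tcp_pos: [0.5668, -0.1453, 0.1349]
ee_rot: [[0.123, 0.842, 0.525], [0.992, -0.105, -0.065], [0.0, 0.529, -0.849]]
contact_force: [0.1, 0.1, -0.1]
gripper_width: 0.047
```

Run:
```python
from wfit import *
R,o,Rg=setup(BP); hand=R@[-.01,0,.036]+o
plan(hand+Rg[:,2]*(.008),Rg,1)
```

```text
[1, -1.3, 0.2, 37.2, -0.07, -0.13, 0.18]
```

Call:
{"api": "servo_tool", "payload": {
  "targets": [
    [0.5, -0.6, 0.1, 9, 0, 0, 0.1],
    [0.5, -0.6, 0.1, 10, 0, -0.1, 0.1],
    [0.5, 0, 0, 8, 0, 0, 0],
    [0.5, 0, 0, 0, 0, 0, 0],
    [0.5, 0, 0, 0, 0, 0, 0]
  ]
}}

```text
t: 5.22
tcp_pos: [0.582, -0.1487, 0.1103]
ee_rot: [[0.128, 0.842, 0.525], [0.992, -0.109, -0.067], [0.001, 0.529, -0.849]]
contact_force: [0.1, 0.5, 0.8]
gripper_width: 0.0469
```

Run:
```python
from wfit import *
R,o,Rg=setup(BP); hand=R@[-.01,0,.036]+o
plan(hand+Rg[:,2]*(.008),Rg,1)
d={n:snap(n,n+'4.png') for n in ['wrist','scene']}
pickle.dump(d,open('s4.pkl','wb'))
a=cv2.imread('pics/wrist4.png'); cv2.imwrite('pics/w4z.png',cv2.resize(a,None,fx=1.5,fy=1.5,interpolation=cv2.INTER_CUBIC))
```

```text
[1, 0.2, 0.1, 8.2, -0.07, -0.01, -0.05]
```

View pics/w4z.png

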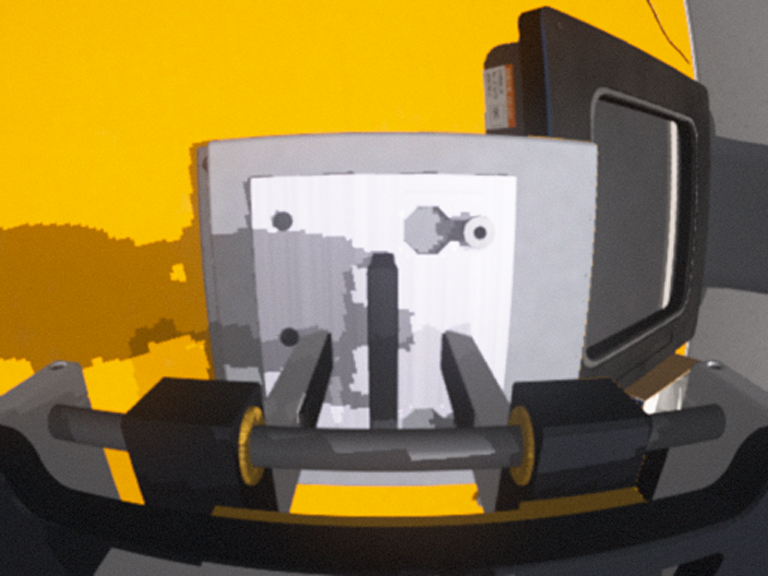

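Call:
{"api": "servo_tool", "payload": {
  "targets": [
    [0.5, 0, -0.6, 4, 0, 0, 0],
    [0.5, 0, -0.6, 4, 0, 0, 0],
    [0.35, 0, 0, 0, 0, 0, 0],
    [0.25, 0, 0, 0, 0, 0, 0],
    [0.2, 0, 0, 0, 0, 0, 0],
    [0.2, 0, 0, 0, 0, 0, 0]
  ],
  "grip_force": 10
}}

```text
t: 6.08
tcp_pos: [0.5855, -0.1494, 0.1032]
ee_rot: [[0.128, 0.841, 0.525], [0.992, -0.108, -0.068], [-0.0, 0.53, -0.848]]
contact_force: [0.6, -0.5, 0.3]
gripper_width: 0.0188
```

Run:
```python
from wfit import *
R,o,Rg=setup(BP); hand=R@[-.01,0,.036]+o
plan(hand+Rg[:,2]*(.008),Rg,1)
d={n:snap(n,n+'5.png') for n in ['wrist','scene']}
a=cv2.imread('pics/wrist5.png'); cv2.imwrite('pics/w5z.png',cv2.resize(a[100:300,120:400],None,fx=2.8,fy=2.8,interpolation=cv2.INTER_CUBIC))
```

```text
[1, 0.5, 0.9, 0.2, -0.01, 0.03, -0.02]
```

View pics/w5z.png

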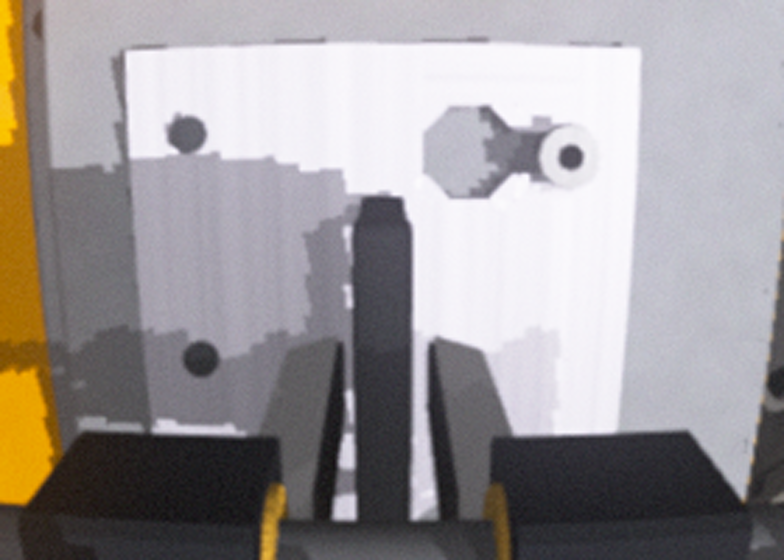

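Call:
{"api": "servo_tool", "payload": {
  "targets": [
    [0.19, 0, -0.6, 0, 0, 0, 0],
    [0.15, 0, 0, 0, 0, 0, 0],
    [0.12, 0, 0, 0, 0, 0, 0],
    [0.08, 0, 0, 0, 0, 0, 0],
    [0.05, 0, 0, 0, 0, 0, 0],
    [0.05, 0, 0, 0, 0, 0, 0]
  ],
  "grip_force": 15
}}

```text
t: 6.92
tcp_pos: [0.5851, -0.1494, 0.103]
ee_rot: [[0.127, 0.841, 0.526], [0.992, -0.108, -0.068], [-0.001, 0.53, -0.848]]
contact_force: [-0.1, -0.9, -1.0]
gripper_width: 0.0117
```

Call:
{"api": "servo_tool", "payload": {
  "targets": [
    [0.0, 0, 0, 0, 0, 0, 0],
    [0.0, 0, 0, 0, 0, 0, 0]
  ],
  "grip_force": 35
}}

```text
t: 7.18
tcp_pos: [0.5851, -0.1494, 0.103]
ee_rot: [[0.127, 0.841, 0.526], [0.992, -0.108, -0.068], [-0.001, 0.53, -0.848]]
contact_force: [-0.9, -0.7, -0.1]
gripper_width: 0.0119
```

Run:
```python
from wfit import *
R,o,Rg=setup(BP); hand=R@[-.01,0,.036]+o
plan(hand+Rg[:,2]*(.008),Rg,1)
s=sensors.read_state();print(s['contact_force'],Rg.T@s['contact_force'],s['torque'],s['gripper_width'])
```

```text
[1, 0.5, 1.2, 0.3, 0.01, 0.04, 0.0]
[-0.93014898 -0.71453984 -0.09544973] [-0.82693712 -0.75600138 -0.35984983] [-0.00854098  0.38267151  0.02783896] 0.01193990830421885
```

Call:
{"api": "servo_tool", "payload": {
  "targets": [
    [0.0, 0, 2, -0.1, 0, 0, 0],
    [0.0, 0, 3, -0.1, 0, 0, 0],
    [0.0, 0, 3, 0, 0, 0, 0],
    [0.0, 0, 3, 0, 0, 0, 0],
    [0, 0, 0, 0, 0, 0, 0]
  ]
}}

```text
t: 7.8
tcp_pos: [0.5907, -0.1498, 0.1068]
ee_rot: [[0.128, 0.845, 0.519], [0.992, -0.109, -0.066], [0.001, 0.523, -0.852]]
contact_force: [-1.8, 0.5, -0.8]
gripper_width: 0.0115
```

Run:
```python
from wfit import *
R,o,Rg=setup(BP); 
s=sensors.read_state();print(s['contact_force'],Rg.T@s['contact_force'],s['torque'],s['gripper_width'],'disp',1000*Rg.T@(s['tcp_pos']-np.array([.5851,-.1494,.1030])))
```

```text
[-1.77509333  0.50958579 -0.79639214] [ 0.27990377 -1.97009762 -0.29196521] [ 0.05786924  0.81091276 -0.00596625] 0.01152632683131687 disp [ 0.30528825  6.76339392 -0.2423013 ]
```

Call:
{"api": "servo_tool", "payload": {
  "targets": [
    [0.0, 0, 4, -0.1, -0.3, 0, 0],
    [0.0, 0, 4, -0.1, -0.3, 0, 0],
    [0.0, 0, 4, 0, 0, 0, 0],
    [0.0, 0, 4, 0, 0, 0, 0],
    [0, 0, 0, 0, 0, 0, 0]
  ]
}}

```text
t: 8.43
tcp_pos: [0.6069, -0.1523, 0.1168]
ee_rot: [[0.128, 0.838, 0.531], [0.992, -0.109, -0.068], [0.001, 0.535, -0.845]]
contact_force: [-0.4, 0.5, -1.6]
gripper_width: 0.0116
```

```bash
cat > st.py <<'E'
from wfit import *
R,o,Rg=setup(BP); 
s=sensors.read_state();print(Rg.T@s['contact_force'],s['torque'],s['gripper_width'],'disp',1000*Rg.T@(s['tcp_pos']-np.array([.5851,-.1494,.1030])))
print('rot err',np.degrees(Ro.from_matrix(np.array(s['ee_rot']).T@Rg).as_rotvec()))
E
python3 st.py
python3 - <<'E'
from h import *
snap('wrist','wrist6.png')
a=cv2.imread('pics/wrist6.png'); cv2.imwrite('pics/w6z.png',cv2.resize(a[100:300,120:400],None,fx=2.8,fy=2.8,interpolation=cv2.INTER_CUBIC))
E
```

```text
[ 0.44449444 -1.20863454  1.11634912] [ 0.02192815  0.79987172 -0.02045241] 0.011599416900758735 disp [-0.06745905 25.93946014 -0.11498742]
rot err [ 3.68227645e-01  6.04465753e-08 -8.21413502e-02]
```

View pics/w6z.png

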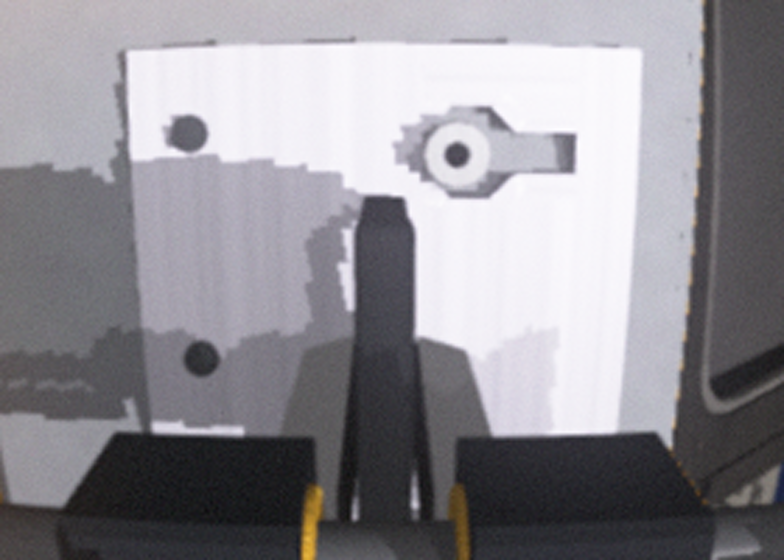

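Call:
{"api": "servo_tool", "payload": {
  "targets": [
    [0.0, 0, -1.8, 0, 0.2, 0, 0],
    [0.0, 0, -1.8, 0, 0.2, 0, 0],
    [0, 0, 0, 0, 0, 0, 0],
    [0, 0, 0, 0, 0, 0, 0]
  ]
}}

```text
t: 8.98
tcp_pos: [0.6035, -0.1518, 0.1147]
ee_rot: [[0.128, 0.842, 0.525], [0.992, -0.109, -0.067], [0.001, 0.529, -0.849]]
contact_force: [-0.1, -0.3, -1.9]
gripper_width: 0.0114
```

```bash
python3 st.py
python3 - <<'E'
from h import *
snap('wrist','wrist7.png')
a=cv2.imread('pics/wrist7.png'); cv2.imwrite('pics/w7z.png',cv2.resize(a[100:300,120:400],None,fx=2.8,fy=2.8,interpolation=cv2.INTER_CUBIC))
E
```

```text
[-0.29031817 -1.04356233  1.6290482 ] [ 0.07111365  0.73153491 -0.00922388] 0.011410705107291124 disp [-0.08916979 21.93454802 -0.07261   ]
rot err [-0.05994653  0.00113722 -0.06832512]
```

View pics/w7z.png

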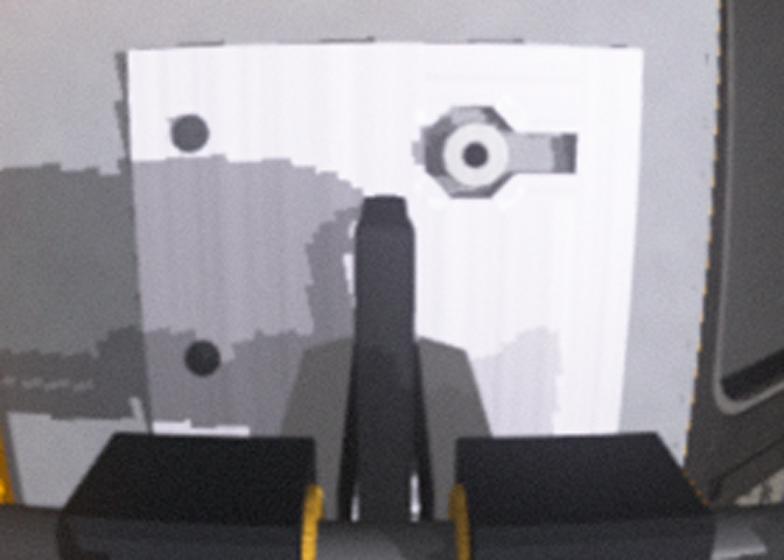

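Run:
```python
from wfit import *
s=cams.snapshot('wrist'); R,o,Rg=setup(BP)
for z in (.005,.0,.013):
  q=projf(s,(R@np.array([[.032,.05,z],[.033,.05,z],[.032,.051,z]]).T).T+o); print(z,((q-[120,100])*2.8).round(1).tolist())
```

```text
0.005 [[472.5, 149.6], [476.8, 149.6], [472.5, 145.3]]
0.0 [[470.3, 147.4], [474.5, 147.4], [470.3, 143.2]]
0.013 [[476.2, 153.4], [480.7, 153.4], [476.3, 148.9]]
```

Call:
{"api": "servo_tool", "payload": {
  "targets": [
    [0.0, 0, 0.7, 0, 0, 0, 0],
    [0.0, 0, 0, 0, 0, 0, 0],
    [0, 0, 0, -2, 0, 0, 0],
    [0, 0, 0, -2, 0, 0, 0],
    [0, 0, 0, -2, 0, 0, 0]
  ]
}}

```text
t: 9.7
tcp_pos: [0.6004, -0.1514, 0.12]
ee_rot: [[0.128, 0.842, 0.524], [0.992, -0.109, -0.067], [0.001, 0.528, -0.849]]
contact_force: [-0.7, 0.0, -4.2]
gripper_width: 0.0117
```

```bash
python3 st.py
```

```text
[-0.06168455 -2.84739696  3.17399435] [0.08991792 0.85899266 0.0155441 ] 0.011743361312410452 disp [-0.08089973 22.10818161 -6.28485565]
rot err [-0.11714487 -0.01273719 -0.08505051]
```

Coming free with only the plate's weight. I'll continue straight out.

Call:
{"api": "servo_tool", "payload": {
  "targets": [
    [0, 0, 0, -4, 0, 0, 0],
    [0, 0, 0, -6, 0, 0, 0],
    [0, 0, 0, -8, 0, 0, 0],
    [0, 0, 0, -10, 0, 0, 0],
    [0, 0, 0, -12, 0, 0, 0],
    [0, 0, 0, -12, 0, 0, 0],
    [0, 0, 0, -4, 0, 0, 0],
    [0, 0, 0, 0, 0, 0, 0]
  ]
}}

```text
t: 10.7
tcp_pos: [0.5688, -0.1474, 0.1724]
ee_rot: [[0.127, 0.841, 0.525], [0.992, -0.108, -0.068], [-0.001, 0.53, -0.848]]
contact_force: [0.3, -0.5, -2.4]
gripper_width: 0.0118
```

```bash
python3 st.py
python3 - <<'E'
from h import *
snap('wrist','wrist8.png'); snap('scene','scene8.png')
E
```

```text
[-0.42652919 -0.99120736  2.22375283] [ 0.09636474  0.85242431 -0.00352916] 0.011841344100144797 disp [-3.92901812e-02  2.28091975e+01 -6.75258505e+01]
rot err [-0.0059534   0.04465449 -0.00102787]
```

View pics/wrist8.png

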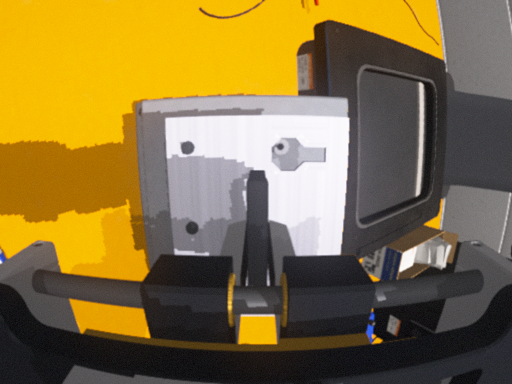

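View pics/scene8.png

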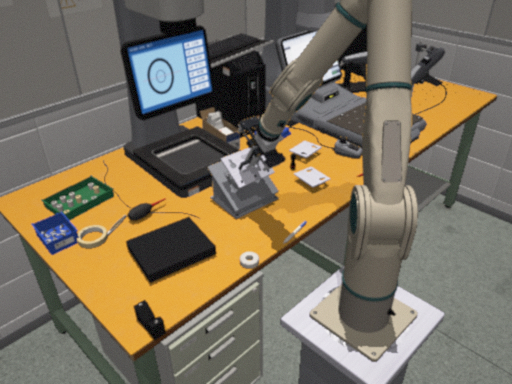

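```bash
cat >> wfit.py <<'E'
GR=np.array([.559,.204,-10.8]); _y=np.radians(GR[2]); gx=np.array([np.cos(_y),np.sin(_y),0]); gy=np.array([-np.sin(_y),np.cos(_y),0])
Rp=np.c_[gy,gx,[0,0,-1]]
E
python3 - <<'E'
from wfit import *
s=sensors.read_state()
print(np.linalg.det(Rp),fit.g.x)
plan(np.r_[GR[:2],.22],Rp,14,arc=True,fing=0,p0=s['tcp_pos']+np.array([0,0,.06]),R0=np.array(s['ee_rot']))
E
```

```text
1.0 [  0.55606568   0.20491473 -10.76816345]
[0, 25.1, 2.2, 2.4, 2.28, -0.07, 0.24]
[0, 25.3, 1.3, 1.7, 2.28, -0.07, 0.24]
[0, 25.4, 0.3, 1.1, 2.28, -0.07, 0.24]
[0, 25.4, -0.8, 0.6, 2.28, -0.07, 0.24]
[0, 25.4, -1.9, 0.2, 2.28, -0.07, 0.24]
[0, 25.3, -3.0, -0.1, 2.28, -0.07, 0.24]
[0, 25.1, -4.1, -0.4, 2.28, -0.07, 0.24]
[0, 24.9, -5.3, -0.5, 2.28, -0.07, 0.24]
[0, 24.7, -6.5, -0.6, 2.28, -0.07, 0.24]
[0, 24.4, -7.6, -0.6, 2.28, -0.07, 0.24]
[0, 24.0, -8.8, -0.5, 2.28, -0.07, 0.24]
[0, 23.6, -9.9, -0.3, 2.28, -0.07, 0.24]
[0, 23.1, -11.0, 0.0, 2.28, -0.07, 0.24]
[0, 22.6, -12.1, 0.4, 2.28, -0.07, 0.24]
```

Call:
{"api": "servo_tool", "payload": {
  "targets": [
    [0, 0, 4, -7, 0, 0, 0],
    [0, 0, 8, -13, 0, 0, 0],
    [0, 3, 8, -13, 0, 0, 0],
    [0, 8, 6, -10, 0.5, 0, 0],
    [0, 14, 3, -3, 1, 0, 0.1],
    [0, 20, 1, 1, 1.5, 0, 0.2],
    [0, 24, 1, 1, 2, 0, 0.2],
    [0, 25, 0, 1, 2.2, 0, 0.2]
  ]
}}

```text
t: 11.8
tcp_pos: [0.5821, -0.0555, 0.2211]
ee_rot: [[0.144, 0.904, 0.402], [0.99, -0.133, -0.055], [0.004, 0.406, -0.914]]
contact_force: [-0.3, 0.7, -3.7]
gripper_width: 0.0117
```

Call:
{"api": "servo_tool", "payload": {
  "targets": [
    [0, 25, 0, 1, 2.2, 0, 0.2],
    [0, 25, -1, 1, 2.2, 0, 0.2],
    [0, 25, -2, 0, 2.2, 0, 0.2],
    [0, 25, -3, 0, 2.2, 0, 0.2],
    [0, 25, -4, 0, 2.2, 0, 0.2],
    [0, 25, -5, 0, 2.2, 0, 0.2],
    [0, 25, -6, 0, 2.2, 0, 0.2],
    [0, 24, -7, 0, 2.2, 0, 0.2]
  ]
}}

```text
t: 12.8
tcp_pos: [0.5853, 0.15, 0.2087]
ee_rot: [[0.172, 0.981, 0.088], [0.985, -0.172, -0.009], [0.006, 0.088, -0.996]]
contact_force: [-0.1, -0.3, -3.3]
gripper_width: 0.0118
```

Run:
```python
from wfit import *
plan(np.r_[GR[:2],.16],Rp,8,fing=0)
```

```text
[0, 6.0, -4.9, 5.7, 0.63, -0.05, 0.11]
[0, 6.0, -4.9, 5.8, 0.63, -0.05, 0.11]
[0, 6.0, -4.8, 5.8, 0.63, -0.05, 0.11]
[0, 6.0, -4.8, 5.9, 0.63, -0.05, 0.11]
[0, 6.0, -4.7, 5.9, 0.63, -0.05, 0.11]
[0, 6.0, -4.7, 6.0, 0.63, -0.05, 0.11]
[0, 6.0, -4.6, 6.0, 0.63, -0.05, 0.11]
[0, 6.0, -4.5, 6.0, 0.63, -0.05, 0.11]
```

Call:
{"api": "servo_tool", "payload": {
  "targets": [
    [0, 11, -8, 8, 1.2, -0.1, 0.2],
    [0, 10, -8, 8, 1.2, -0.1, 0.2],
    [0, 8, -8, 9, 1, -0.1, 0.2],
    [0, 6, -6, 9, 0.6, 0, 0.1],
    [0, 3, -3, 5, 0.3, 0, 0],
    [0, 0, 0, 0, 0, 0, 0],
    [0, 0, 0, 0, 0, 0, 0]
  ]
}}

```text
t: 13.68
tcp_pos: [0.5595, 0.1935, 0.1631]
ee_rot: [[0.185, 0.983, 0.006], [0.983, -0.185, -0.004], [-0.002, 0.007, -1.0]]
contact_force: [0.8, 0.2, -3.4]
gripper_width: 0.0117
```

Run:
```python
from wfit import *
plan(np.r_[GR[:2],.068],Rp,1,fing=0)
d={n:snap(n,n+'9.png') for n in ['wrist','scene','top']}
pickle.dump(d,open('s9.pkl','wb'))
a=cv2.imread('pics/wrist9.png'); cv2.imwrite('pics/w9z.png',cv2.resize(a,None,fx=1.5,fy=1.5,interpolation=cv2.INTER_CUBIC))
a=cv2.imread('pics/scene9.png')[180:300,90:270]; cv2.imwrite('pics/s9z.png',cv2.resize(a,None,fx=4,fy=4,interpolation=cv2.INTER_CUBIC))
```

```text
[0, 10.4, -3.1, 95.1, 0.39, 0.13, 0.13]
```

View pics/w9z.png

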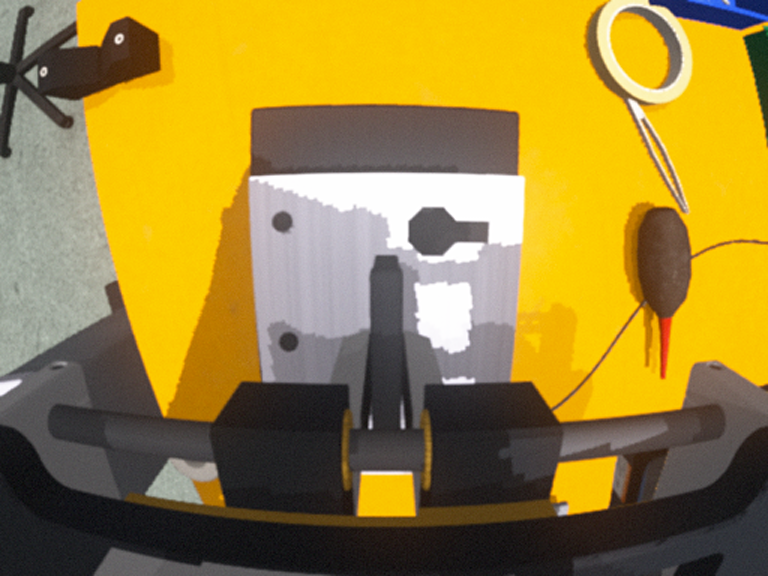

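View pics/s9z.png

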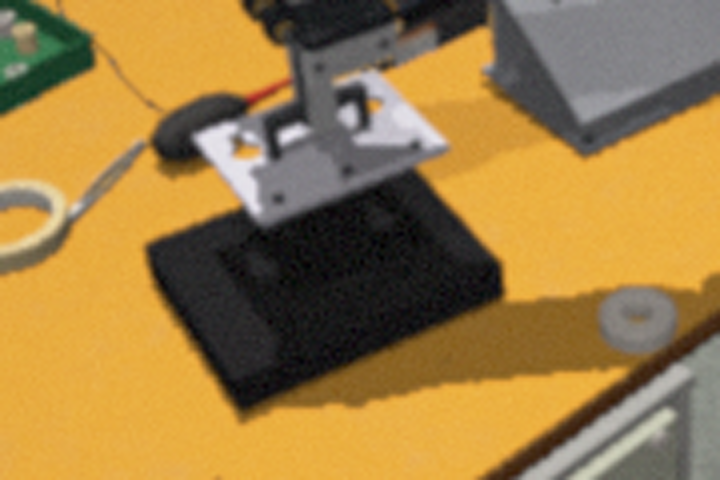

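Run:
```python
from wfit import *
s=pickle.load(open('s9.pkl','rb'))['wrist']
for p in (GR,fit.g.x): print((projf(s,fit.gp(p))*1.5).round(1)[[3,0]])
m=np.array([[252,107],[519,113]])/1.5
f=lambda p:(projf(s,fit.gp(p))[[3,0]]-m).ravel()
r=least_squares(f,GR);print(r.x,r.fun)
# plate corners with bar rigid assumption
st=sensors.read_state();Rt=np.array(st['ee_rot']);c=st['tcp_pos']-Rt[:,2]*.008
P=np.array([[.075,.06,.031],[.075,-.06,.031]]); print('plate pred',(projf(s,(Rt@P.T).T+c)*1.5).round(1))
```

```text
[[244.1 113.3]
 [515.5 113.3]]
[[239.7 113.2]
 [511.  112.4]]
[  0.56126768   0.20593179 -11.92183524] [-1.43530422 -0.04579778  1.44095652  0.02155959]
plate pred [[520.9 176.7]
 [246.3 176.8]]
```

```bash
sed -i 's/^GR=np.array(\[[^]]*\])/GR=np.array([.560,.205,-11.])/' wfit.py
python3 - <<'E'
from wfit import *
plan(np.r_[GR[:2],.068],Rp,1,fing=0)
E
```

```text
[0, 11.5, -2.3, 95.2, 0.4, 0.12, 0.32]
```

Call:
{"api": "servo_tool", "payload": {
  "targets": [
    [0, 3, -0.6, 8, 0.1, 0, 0.1],
    [0, 4, -0.7, 15, 0.1, 0, 0.1],
    [0, 3, -0.6, 18, 0.1, 0, 0.1],
    [0, 1.5, -0.3, 18, 0, 0, 0],
    [0, 0, 0, 12, 0, 0, 0],
    [0, 0, 0, 5, 0, 0, 0],
    [0, 0, 0, 0, 0, 0, 0],
    [0, 0, 0, 0, 0, 0, 0]
  ]
}}

```text
t: 14.82
tcp_pos: [0.5596, 0.2056, 0.0809]
ee_rot: [[0.191, 0.982, -0.0], [0.982, -0.191, -0.003], [-0.003, 0.0, -1.0]]
contact_force: [-0.1, 0.5, -3.4]
gripper_width: 0.0116
```

Run:
```python
from wfit import *
plan(np.r_[GR[:2],.068],Rp,1,fing=0)
s=sensors.read_state();print(s['contact_force'],s['torque'],s['tcp_pos'])
```

```text
[0, -0.5, 0.5, 12.9, 0.02, 0.15, -0.01]
[-0.08545084  0.46939124 -3.39658479] [-0.0346771  -0.11950869 -0.00613122] [0.55957511 0.20563469 0.08092152]
```

Call:
{"api": "servo_tool", "payload": {
  "targets": [
    [0, 0, 0.3, 3, 0, 0.1, 0],
    [0, 0, 0.2, 4, 0, 0.1, 0],
    [0, 0, 0, 2, 0, 0, 0],
    [0, 0, 0, 0, 0, 0, 0],
    [0, 0, 0, 0, 0, 0, 0]
  ]
}}

```text
t: 15.45
tcp_pos: [0.5609, 0.2056, 0.0725]
ee_rot: [[0.192, 0.981, 0.003], [0.981, -0.192, 0.002], [0.002, 0.002, -1.0]]
contact_force: [-0.0, 0.7, -3.5]
gripper_width: 0.0115
```

Call:
{"api": "servo_tool", "payload": {
  "targets": [
    [0, 0, 0, 1, 0, 0, 0],
    [0, 0, 0, 0.5, 0, 0, 0],
    [0, 0, 0, 0, 0, 0, 0]
  ]
}}

```text
t: 15.82
tcp_pos: [0.561, 0.2057, 0.071]
ee_rot: [[0.192, 0.981, 0.003], [0.981, -0.192, 0.002], [0.002, 0.002, -1.0]]
contact_force: [0.9, 0.1, -2.8]
gripper_width: 0.0117
```

Call:
{"api": "servo_tool", "payload": {
  "targets": [
    [0, 0, 0, 0.8, 0, 0, 0],
    [0, 0, 0, 0.6, 0, 0, 0],
    [0, 0, 0, 0, 0, 0, 0]
  ]
}}

```text
t: 16.2
tcp_pos: [0.561, 0.2057, 0.0695]
ee_rot: [[0.192, 0.981, 0.003], [0.981, -0.192, 0.002], [0.002, 0.002, -1.0]]
contact_force: [-0.0, -0.2, -4.0]
gripper_width: 0.0116
```

Call:
{"api": "servo_tool", "payload": {
  "targets": [
    [0, 0, 0, 0.7, 0, 0, 0],
    [0, 0, 0, 0.5, 0, 0, 0],
    [0, 0, 0, 0, 0, 0, 0]
  ]
}}

```text
t: 16.58
tcp_pos: [0.561, 0.2057, 0.0682]
ee_rot: [[0.192, 0.981, 0.003], [0.981, -0.192, 0.002], [0.002, 0.002, -1.0]]
contact_force: [0.6, 0.1, -3.4]
gripper_width: 0.0117
```

Call:
{"api": "servo_tool", "payload": {
  "targets": [
    [0, 0, 0, 0.6, 0, 0, 0],
    [0, 0, 0, 0.4, 0, 0, 0],
    [0, 0, 0, 0, 0, 0, 0]
  ]
}}

```text
t: 16.95
tcp_pos: [0.5612, 0.2059, 0.0676]
ee_rot: [[0.192, 0.981, 0.003], [0.981, -0.192, 0.002], [0.002, 0.003, -1.0]]
contact_force: [0.3, -0.0, -2.9]
gripper_width: 0.0115
```

Call:
{"api": "servo_tool", "payload": {
  "targets": [
    [0, 0, 0, 0.5, 0, 0, 0],
    [0, 0, 0, 0.4, 0, 0, 0],
    [0, 0, 0, 0, 0, 0, 0]
  ]
}}

```text
t: 17.32
tcp_pos: [0.5612, 0.2059, 0.0676]
ee_rot: [[0.192, 0.981, 0.004], [0.981, -0.192, 0.001], [0.002, 0.004, -1.0]]
contact_force: [-0.5, -0.2, -1.0]
gripper_width: 0.0118
```

Call:
{"api": "servo_tool", "payload": {
  "targets": [
    [0, 0, 0, 0.5, 0, 0, 0],
    [0, 0, 0, 0.4, 0, 0, 0],
    [0, 0, 0, 0, 0, 0, 0]
  ]
}}

```text
t: 17.7
tcp_pos: [0.5612, 0.2059, 0.0676]
ee_rot: [[0.192, 0.981, 0.004], [0.981, -0.192, 0.001], [0.002, 0.004, -1.0]]
contact_force: [-1.4, -1.1, -0.0]
gripper_width: 0.0115
```

Run:
```python
from h import *
snap('scene','scene10.png'); snap('wrist','wrist10.png')
a=cv2.imread('pics/scene10.png')[180:300,90:270]; cv2.imwrite('pics/s10z.png',cv2.resize(a,None,fx=4,fy=4,interpolation=cv2.INTER_CUBIC))
```

```text
(no output)
```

View pics/s10z.png

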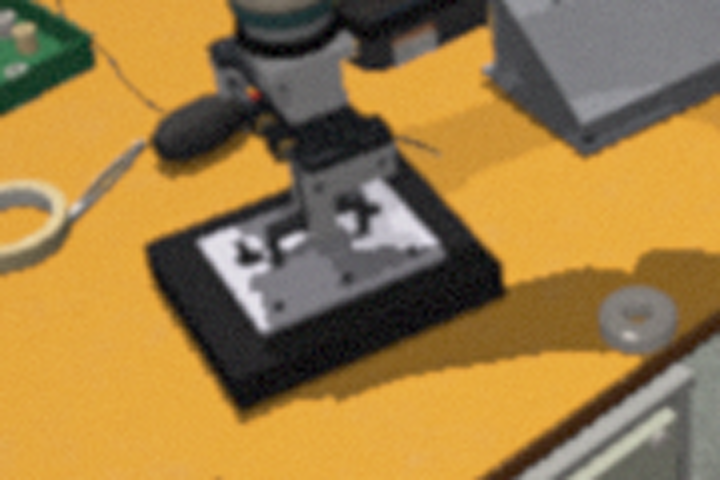

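Run:
```python
from wfit import *
S=fit.S
m=np.array([[198,240],[378,180],[446,250],[266,334]])/4+[90,180]
c=np.mean([onz(S,*q,.045) for q in m],0);print(c,fit.g.x)
s=cams.snapshot('top');cv2.imwrite('pics/t10.png',cv2.resize(cv2.cvtColor(s['color'],cv2.COLOR_RGB2BGR)[150:230,130:300],None,fx=4,fy=4,interpolation=cv2.INTER_CUBIC))
```

```text
[0.55803877 0.20385129 0.045     ] [  0.55606568   0.20491473 -10.76816345]
```

View pics/t10.png

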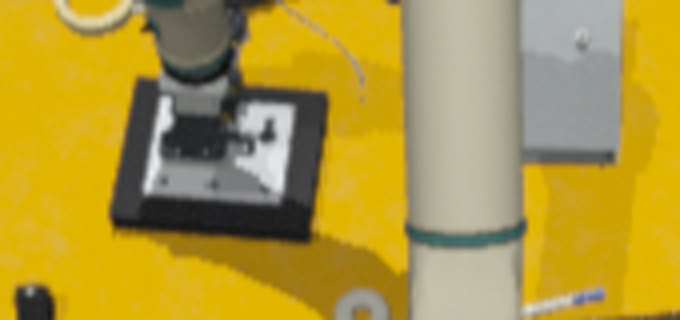

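Within ~2 mm of the middle. Release slowly: the opening is limited so that the open fingers clear the bar, then straight up.

Call:
{"api": "servo_tool", "payload": {
  "targets": [
    [0.14, 0, 0, 0, 0, 0, 0],
    [0.18, 0, 0, 0, 0, 0, 0],
    [0.25, 0, 0, 0, 0, 0, 0],
    [0.35, 0, 0, 0, 0, 0, 0],
    [0.4, 0, 0, 0, 0, 0, 0],
    [0.4, 0, 0, 0, 0, 0, 0]
  ],
  "grip_force": 10
}}

```text
t: 18.6
tcp_pos: [0.5621, 0.2068, 0.0671]
ee_rot: [[0.192, 0.981, 0.006], [0.981, -0.192, 0.003], [0.004, 0.005, -1.0]]
contact_force: [1.3, 0.4, -0.6]
gripper_width: 0.0377
```

Call:
{"api": "servo_tool", "payload": {
  "targets": [
    [0.4, 0, 0, -4, 0, 0, 0],
    [0.4, 0, 0, -8, 0, 0, 0],
    [0.4, 0, 0, -15, 0, 0, 0],
    [0.4, 0, 0, -25, 0, 0, 0],
    [0.4, 0, 0, -30, 0, 0, 0],
    [0.4, 0, 0, -30, 0, 0, 0],
    [0.4, 0, 0, -20, 0, 0, 0],
    [0.4, 0, 0, 0, 0, 0, 0]
  ]
}}

```text
t: 19.6
tcp_pos: [0.5617, 0.2077, 0.2096]
ee_rot: [[0.19, 0.982, 0.01], [0.982, -0.19, 0.005], [0.007, 0.009, -1.0]]
contact_force: [0.7, 0.1, -0.0]
gripper_width: 0.0378
```

Run:
```python
from h import *
for n in ['scene','top','wrist']: snap(n,n+'11.png')
```

```text
(no output)
```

View pics/wrist11.png

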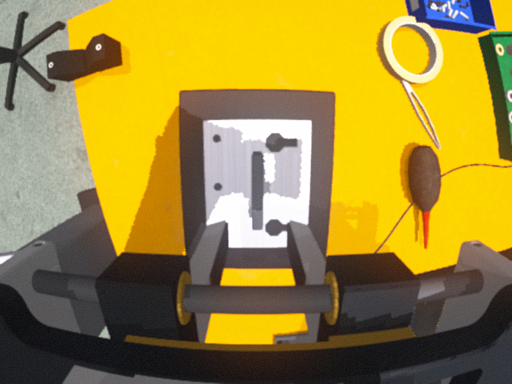

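View pics/scene11.png

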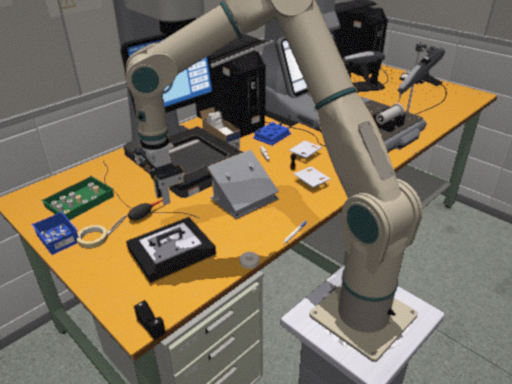

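```bash
python3 -c "
from plant import job; print(job.job_done())"
```

```text
the job is handed in; nothing more can be done
None
```

The fixture plate is off the board and lying flat, handle up, on the middle of the granite plate. I let go of it, backed the gripper off about 140 mm, and handed the job in at about 20 s of the 58 s allowed.

- **Sliding up:** I gripped the bar at 35 N. The slide first overshot to about 26 mm, past the 22 ± 3 mm window. I backed it down to 22 mm and checked in the wrist camera that the round hole was over the screw head before pulling. Only one of the two holes was in view.
- **Pulling off:** I pulled it straight off along the board's normal. The wrist-force readings, taken at the end of each move, never rose above about 5 N, roughly the weight of the plate.
- **Setting down:** I lowered it in steps of about 1 mm until its weight was resting on the granite, then opened the fingers slowly.

**Last checks:**
- Before release, the scene camera put the plate centre about 2 mm from the granite's centre.
- After release, the wrist and scene pictures show the plate flat and central, with the gripper clear of it.
- In the scene picture the ring gauge, vee block and look-alike plates look unmoved. I checked these by eye and did not measure them.

**Disagreement:** the wrist camera put the board about 4 mm further out in x than the fixed cameras did, and the granite about 5 mm. I went mostly by the wrist camera for the grasp and a value between the two for the placing.

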